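Meter one dose into an oil sample bottle

ROBOT

A 6-joint arm with a two-finger parallel gripper is mounted at the origin on the work surface. World frame = base frame: x ahead of the robot, y to its left, z up, the work surface at z = 0. Lengths are in m, angles in degrees, forces in N, time in s.
With the tool pointing down it reaches from about 0.35 to 0.85 m from the base axis. Payload 8.1 kg.
Tool frame: the origin (TCP) lies midway between the tips of the shut fingers; the grasp point (between the pads) lies 19 mm behind it (pinch_z is the distance from the TCP to the grasp point, in m); z points along the fingers, y is the line along which they close (so a half turn about z gives the same grasp; the last joint's range is limited). The gripper opens to 85 mm and grips with 20 to 120 N. Pads are 22 mm wide; open, the fingers measure 114 mm over their backs; the gripper's body (76 mm by 85 mm) begins 54 mm behind the grasp point. The pads swing forward as they close: fully open they stand 13 mm farther back than shut.
Start: joints at [72.284, 7.471, 85.268, -0, 87.261, -4.893], TCP at [0.133, 0.585, 0.231] pointing down, gripper open.
Joint ranges: [-169.43, 169.43], [-51.17, 129.36], [1.28, 143.12], [-76.62, 256.62], [0, 156.53], [-152.29, 152.29]. Speed limits (degrees/s): [136.94, 136.94, 159.86, 180, 180, 180].

INTERFACE

Orientations are given as [roll, pitch, yaw] about the fixed x, y, z axes, in that order (R = Rz(yaw) Ry(pitch) Rx(roll)).
In Python, from rig import get_state, snapshot, camera_info, hand_in, pinch_z gives the robot as it stands. The module is installed in compiled form; this text tells all that it offers.
- The arm moves only by the tool servo_tool, never from a script. Its argument "commands" is text: rows parted by semicolons, each of 5 numbers parted by spaces: the shift along the tool's x, y, z in units of 30 mm (1.0 is 30 mm), then the turn about the tool's z in rad, then the finger opening in mm, from 0 to 85.4. In form: x y z yaw claw; .... A call has 1 to 20 rows; each row is the pose to reach, as a shift and turn from the pose commanded when the call began, along the tool's axes at that moment; what a row does not reach only later rows make up. A row lasts 1/10 s, in which the tool goes at most 50 mm and 8.59 degrees, less where a joint would pass 70% of its speed; a pose out of reach is approached as far as the arm can. A call with a gripper value outside its range is refused whole. The fingers move at their own pace and stop on an object; "grip_force" is the grip in N (left out, the last holds). Time passes only in rows, so rows that repeat a pose let the fingers close. It gives the time, the measured TCP pose, the force, the opening and the grip force at its end, in the units of the state.
- get_state(): the state, without advancing time (a new reading comes with each control period).
- snapshot(name): name is "side" or "top" or "wrist"; returns the picture (420x560x3 uint8, red, green, blue); there is no depth.
- camera_info(name): a dict with "fx", "fy", "cx", "cy" (pixels), "k1" (the pictures are not rectified: a ray, as slopes to the right and down, at radius r is drawn at 1 + k1 r^2 times it, then the intrinsics apply), "view" (4x4, takes a point from world to camera coordinates); the wrist camera has in their place "mount" (4x4, takes a point from camera to tool coordinates, whose origin is the TCP and whose axes are the flange's). Camera axes: x right, y down, z forward; pixel columns grow to the right and rows downward; lengths in m; the calibration is good to about 2 mm. A picture is of the moment at which its call begins: read the wrist's pose just before it. camera_info takes no time and is no camera call.
- hand_in(): hands the job in; it is judged then, once.
The state is a dict: "time_s": time; "qpos": joint angles; "joint_vel": joint speeds; "joint_torque": joint torques, N m; "ee_pos": TCP position; "eef_rot": TCP orientation; "wrist_force": force on the tool from outside, world axes, zero at the start; "wrist_torque": the same for the moment, N m; "grip_width": finger opening in m; "gripper_force": force on a finger pad.
Only numpy, scipy, OpenCV 4.12 (cv2) and the standard library are available. Lean on these libraries where they do the work, as an engineer would, in place of code of your own. Each camera call takes 0.05 s, during which the arm holds its last target. There are 200 camera calls.

TASK

Slide the open, uncapped sample bottle fully home into the dock under the dosing pump's spout. Then press the pump's plunger down until it is firmly against its internal stop, keep it there about a second without forcing it, and let it come all the way back up. Do not pump before the bottle is in place, and leave the capped bottle, the beaker and the loose cap alone.

Things in the scene. Friction and masses are not known exactly. Their poses are not given: they have to be found in the camera images.
- bottle: The open sample bottle: empty clear glass, round, no cap. Body 46 mm in diameter up to 38 mm height, then a shoulder to a 34 mm wide open neck; 60 mm tall; 95 to 170 g. Origin at the centre of its underside, z up. It starts standing on the bench at one side, left or right of the pump.
- capped: Bystander: a sample bottle of the same shape in amber glass with a white screw cap, 64 mm tall, standing on the other side. Origin at the centre of its underside.
- beaker: Bystander: steel beaker, 60 mm wide, 75 mm tall. Origin at the centre of its underside.
- cap: Bystander: loose white screw cap, 39 mm wide, 18 mm high, lying open side up. Origin at the centre of its underside.
- pump: Dosing pump fixed to the bench: amber reservoir 94 mm wide, on top a white sleeve (42 mm wide, up to 200 mm height) with the plunger. Origin on its upright axis at bench height; its -x points out through the dock to the robot's side. A 9 mm steel spout runs from the sleeve to -x; its outlet is 92 mm from the axis and 66 mm above the bench, its level end part at most 82 mm above the bench.
- dock (a point): Where the centre of the docked bottle's underside belongs (bench height, 100 mm from the pump's axis along its -x). Aluminium U, open to the pump's -x: cheeks 57 mm apart, 18 mm high, flared mouth ending 50 mm before this point; back wall 24 mm high that the bottle touches when home. Its floor is the bare bench: the bottle slides in along the pump's +x under the spout.
- plunger_top (a point): Centre of the top face of the plunger's black round head (44 mm wide, 14 mm thick) on the pump's axis; 236 mm above the bench when up. Goes straight down when pressed.
- plunger (a joint): Plunger travel in m: 0 up, growing when pressed. A spring pushes up with 4 N at the top plus 0.15 N per mm, and returns it. The travel at which it meets the rigid stop differs each time, 12 to 26 mm, and is felt only as a sharp rise in force. It is bottomed when it bears on the stop with more than 3 N beyond the spring; more than 22 N on the stop damages it.
- dose_stop: The adjustable, locked stop inside the sleeve. Its black thumbscrew (14 mm wide) shows on the pump's +y side of the sleeve at 159 to 171 mm height; not to be touched. The stop meets the plunger out of sight in the sleeve. Origin on the pump's axis at the thumbscrew's height.
Not all that is in view belongs to the job. What is shaped like the bottle but turquoise is not meant.

How it is judged:
By the outcome, as a careful person would: the job done as asked, in the order asked, and still so for the second after the job is handed in, with the robot touching nothing.
It also fails if it takes over 72 s, if anything falls off the work surface, if the arm or the gripper's body presses on something with over 40 N, if the wrist force passes 120 N, or if a joint passes its speed limit or range.

## Working session

There is one attempt and no reset: what is moved stays moved. The work goes in short steps, Python scripts to look and compute and a tool call to move; the robot and the scene stay as the last step left them, time stands still between calls to the robot, and variables do not carry over. Pictures are saved under pics/ and viewed, at most 10 in all, crops included, and the job is handed in when it is done.

Besides the shell and the picture viewer there is one more tool, called after "Emit:" in YAML: its name, and indented under it one key for each argument. servo_tool: Moves the arm, as the interface text tells. Its arguments: {"type":"object","properties":{"commands":{"type":"string"},"grip_force":{"type":"number"}},"required":["commands"]}

```bash
mkdir -p pics; cat > h.py <<'E'
import numpy as np, cv2
from rig import *
def save(n,f): 
    im=snapshot(n); cv2.imwrite('pics/'+f,im[:,:,::-1]); return im
def ray(n,u,v,T=None):
    c=camera_info(n)
    K=np.array([[c['fx'],0,c['cx']],[0,c['fy'],c['cy']],[0,0,1.]])
    p=np.array([(u-c['cx'])/c['fx'],(v-c['cy'])/c['fy']]); q=p.copy()
    for _ in range(30): q=p/(1+c['k1']*(q@q))
    M=np.linalg.inv(np.array(c['view'])) if 'view' in c else T@np.array(c['mount'])
    return M[:3,3],M[:3,:3]@np.array([q[0],q[1],1])
def onz(n,u,v,z,T=None):
    o,d=ray(n,u,v,T); return (o+d*(z-o[2])/d[2]).round(4)
def proj(n,P):
    c=camera_info(n); X=np.array(c['view'])@np.append(P,1); q=X[:2]/X[2]; q=q*(1+c['k1']*(q@q))
    return (q*[c['fx'],c['fy']]+[c['cx'],c['cy']]).round(1)
def tool():
    from scipy.spatial.transform import Rotation as R
    s=get_state(); T=np.eye(4); T[:3,3]=s['ee_pos']; T[:3,:3]=R.from_euler('xyz',s['eef_rot'],degrees=True).as_matrix(); return T
E
python3 - <<'E'
from h import *
print(get_state()); print(tool().round(3))
a=save('top','t1.png');b=save('side','s1.png')
for n in('top','side'):
    M=np.linalg.inv(np.array(camera_info(n)['view'])); print(n,M.round(3))
E
```

```text
{'time_s': 0.0, 'qpos': array([ 7.22862937e+01,  7.51587530e+00,  8.53296253e+01, -3.44015117e-04,
        8.72610570e+01, -4.89112177e+00]), 'joint_vel': array([-0.03353496, -0.12103148, -0.06994172, -0.01610625,  0.15971315,
       -0.04818649]), 'joint_torque': array([-2.03093667e-03, -5.69411051e+01, -5.00543082e+01, -4.29740203e-04,
        1.49081298e-02,  1.45456954e-05]), 'ee_pos': array([0.13295238, 0.58452047, 0.23023311]), 'eef_rot': array([-1.79893801e+02, -8.74302732e-03,  1.67177424e+02]), 'wrist_force': array([ 0.15461691, -0.02937193, -0.74473243]), 'wrist_torque': array([0.01185236, 0.07125077, 0.00281815]), 'gripper_force': 0.0, 'grip_width': 0.08553890500628857}
[[-0.975  0.222 -0.001  0.133]
 [ 0.222  0.975 -0.002  0.585]
 [ 0.    -0.002 -1.     0.23 ]
 [ 0.     0.     0.     1.   ]]
top [[ 0.023 -0.993  0.115  0.456]
 [-1.    -0.023 -0.003  0.007]
 [ 0.005 -0.115 -0.993  1.242]
 [ 0.     0.     0.     1.   ]]
side [[-0.95  -0.222  0.219  0.367]
 [-0.312  0.705 -0.637  0.696]
 [-0.013 -0.673 -0.739  0.93 ]
 [ 0.     0.     0.     1.   ]]
```

View pics/t1.png

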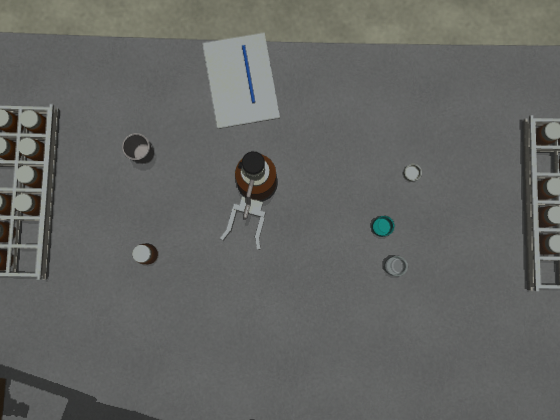

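View pics/s1.png

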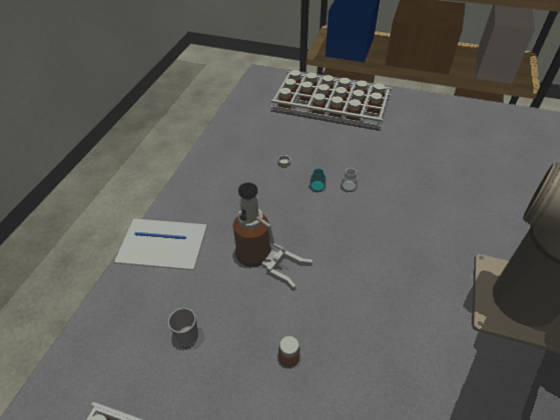

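Top view: clear bottle near (395,266), turquoise decoy (382,226), loose cap (412,173), pump head (253,163) with the dock below it (mouth ends at (223,238) and (258,247)), capped bottle (145,254), beaker (136,148). I'll enlarge for measurement.

```bash
python3 - <<'E'
from h import *
a=cv2.imread('pics/t1.png')
c=cv2.resize(a[140:260,205:275],None,fx=5,fy=5,interpolation=cv2.INTER_CUBIC)
d=cv2.resize(a[205:285,360:420],None,fx=5,fy=5,interpolation=cv2.INTER_CUBIC)
o=np.zeros((600,660,3),np.uint8); o[:600,:350]=c; o[:400,360:660]=d
cv2.imwrite('pics/t2.png',o)
print('bottle mouth',onz('top',395,266,.06), 'base',onz('top',395,266,0),'head',onz('top',253,163,.236))
for p in[(223,238),(258,247),(239,207),(262,213)]: print(p,onz('top',*p,.018))
E
```

```text
bottle mouth [ 0.4682 -0.2525  0.06  ] base [ 0.4688 -0.2657  0.    ] head [0.6542 0.0548 0.236 ]
(223, 238) [0.5226 0.1282 0.018 ]
(258, 247) [0.5039 0.0482 0.018 ]
(239, 207) [0.5942 0.0942 0.018 ]
(262, 213) [0.5816 0.0412 0.018 ]
```

View pics/t2.png

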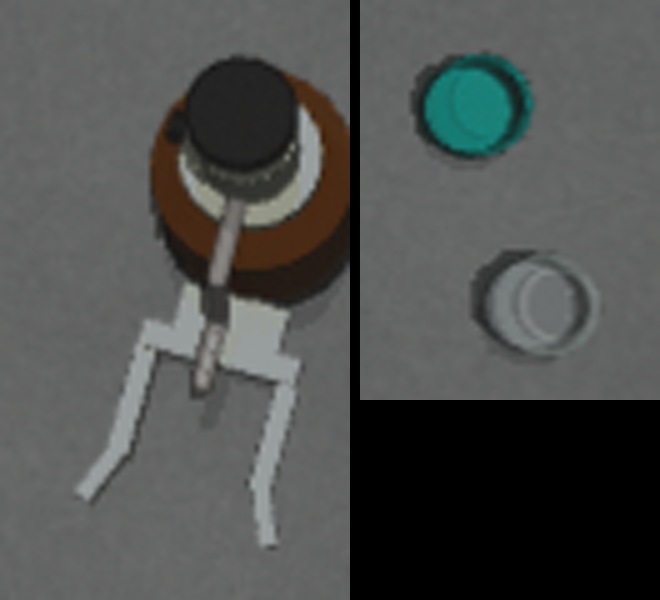

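```bash
python3 - <<'E'
from h import *
f=lambda x,y,z:onz('top',205+x/5,140+y/5,z)
h=f(242,113,.236);h2=f(242,113,.236)
bl,br=f(148,325,.024),f(298,365,.018); ml,mr=f(83,495,.018),f(268,545,.018)
# inner corners
il,ir=f(128,450,.018),f(255,480,.018)
sp=f(202,385,.078)
B=(bl+br)/2;M=(ml+mr)/2;I=(il+ir)/2
print('axis',h,'B',B,'M',M,'I',I,'spout',sp)
for p in(B,M,I,sp):
    d=h[:2]-p[:2]; print(np.linalg.norm(d),np.degrees(np.arctan2(d[1],d[0])))
d=M-B;print('dock dir',np.degrees(np.arctan2(-d[1],-d[0])))
for a,b in((ml,mr),(bl,br),(il,ir)):
    d=a-b;print(np.linalg.norm(d[:2]),np.degrees(np.arctan2(d[1],d[0]))-90)
print('mouth',onz('top',399.6,265.6,.06))
E
```

```text
axis [0.655 0.054 0.236] B [0.58985 0.0696  0.021  ] M [0.50985 0.08905 0.018  ] I [0.53495 0.08255 0.018  ] spout [0.5659 0.0754 0.078 ]
0.06699165992868071 -13.465793839411418
0.14932188386167647 -13.575579133796332
0.12339815638817299 -13.377441426423236
0.09163389111022194 -13.505461330197306
dock dir -13.664910576240992
0.08699850573429407 -13.76470152224195
0.07046396242051678 -13.207928462779108
0.05938770916612292 -11.953253028622754
mouth [ 0.4693 -0.2625  0.06  ]
```

Emit:
servo_tool:
  commands: "-3 -3 0 0.012 80;-5 -5 0 0.012 80;-7 -7 0 0.012 80;-9 -9 0 0.012 80;-11 -11 0 0.012 80;-13.1 -12.9 0 0.012 80;-13.1 -12.9 0 0.012 80;-13.1 -12.9 0 0.012 80;-13.1 -12.9 0 0.012 80;-13.1 -12.9 0 0.012 80;-13.1 -12.9 0 0.012 80;-13.1 -12.9 0 0.012 80;-13.1 -12.9 0 0.012 80;-13.1 -12.9 0 0.012 80;-13.1 -12.9 0 0.012 80"

```text
time_s: 1.6
ee_pos: [0.4298, 0.1216, 0.2311]
eef_rot: [180.0, -0.0, 166.6]
wrist_force: [0.7, 0.6, -0.4]
grip_width: 0.0799
gripper_force: 0.0
```

Emit:
servo_tool:
  commands: "-1 -3 0 0 80;-2 -6 0 0 80;-3 -9 0 0 80;-4.25 -12.2 1 0 80;-4.25 -12.2 1.6 0 80;-4.25 -12.2 1.6 0 80;-4.25 -12.2 1.6 0 80;-4.25 -12.2 1.6 0 80;-4.25 -12.2 1.6 0 80;-4.25 -12.2 1.6 0 80;-4.25 -12.2 1.6 0 80;-4.25 -12.2 1.6 0 80"

```text
time_s: 2.8
ee_pos: [0.4696, -0.2637, 0.1839]
eef_rot: [-180.0, 0.1, 166.6]
wrist_force: [0.2, 0.1, 0.4]
grip_width: 0.0797
gripper_force: 0.0
```

```bash
python3 - <<'E'
from h import *
T=tool(); np.save('T1.npy',T); print(T.round(4)); save('wrist','w1.png')
E
```

```text
[[-9.729e-01  2.313e-01  8.000e-04  4.696e-01]
 [ 2.313e-01  9.729e-01 -4.000e-04 -2.637e-01]
 [-9.000e-04 -1.000e-04 -1.000e+00  1.839e-01]
 [ 0.000e+00  0.000e+00  0.000e+00  1.000e+00]]
```

View pics/w1.png

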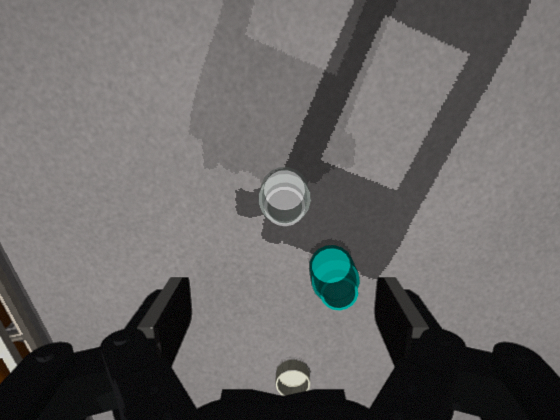

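The clear bottle shows at about (284,197), base ~(284,190), mouth ring ~(286,206); turquoise at (335,278), loose cap at (293,378).

```bash
python3 - <<'E'
from h import *
T=np.load('T1.npy')
print(onz('wrist',284,190,0,T),onz('wrist',286,206,.06,T),onz('wrist',284,197,.03,T), 'cap',onz('wrist',293,378,.009,T),onz('top',412,173,.009))
print('turq',onz('wrist',331,265,0,T),onz('top',382,226,.03))
M=T@np.array(camera_info('wrist')['mount']);print(M.round(3))
c=camera_info('wrist')
for P in([.469,-.264,0],[.469,-.264,.06],list(T[:3,3])):
    X=np.linalg.inv(M)@np.append(P,1);q=X[:2]/X[2];q=q*(1+c['k1']*(q@q));print(P,q*[c['fx'],c['fy']]+[c['cx'],c['cy']])
E
```

```text
[ 0.4705 -0.2617  0.    ] [ 0.4694 -0.26    0.06  ] [ 0.4695 -0.2616  0.03  ] cap [ 0.6844 -0.3016  0.009 ] [ 0.6838 -0.3035  0.009 ]
turq [ 0.56   -0.2324  0.    ] [ 0.5573 -0.2303  0.03  ]
[[ 0.231  0.925  0.301  0.393]
 [ 0.973 -0.219 -0.071 -0.245]
 [ 0.001  0.309 -0.951  0.325]
 [ 0.     0.     0.     1.   ]]
[0.469, -0.264, 0] [281.31133572 189.05237078]
[0.469, -0.264, 0.06] [281.0895747  206.64591651]
[np.float64(0.4695503329890783), np.float64(-0.2636550355848418), np.float64(0.18391806555586174)] [281.12898954 284.00222268]
```

Emit:
servo_tool:
  commands: "0 0.06 1 0 80;0 0.06 2 0 80;0 0.06 3 0 80;0 0.06 4 0 80;0 0.06 4.8 0 80;0 0.06 5.3 0 80;0 0.06 5.6 0 80;0 0.06 5.8 0 80;0 0.06 5.9 0 80;0 0.06 5.9 0 80;0 0.06 5.9 0 80"
  grip_force: 25

```text
time_s: 3.95
ee_pos: [0.47, -0.2639, 0.0072]
eef_rot: [-180.0, 0.1, 166.5]
wrist_force: [-0.3, 0.3, 0.0]
grip_width: 0.08
gripper_force: 0.0
```

Emit:
servo_tool:
  commands: "0 0 0 0 60;0 0 0 0 52;0 0 0 0 48;0 0 0 0 44;0 0 0 0 42;0 0 0 0 40;0 0 0 0 40;0 0 0 0 40;0 0 0 0 40;0 0 0 0 40"

```text
time_s: 4.95
ee_pos: [0.4696, -0.2633, 0.0069]
eef_rot: [180.0, 0.0, 166.5]
wrist_force: [-1.2, 3.8, 6.5]
grip_width: 0.0425
gripper_force: 24.7
```

Emit:
servo_tool:
  commands: "0 0 0 0 60;0 0 0 0 70;0 0 0 0 70;0 0 0.08 0 70;0 0 0.13 0 70;0 0 0.13 0 70;0 0 0.13 0 60;0 0 0.13 0 52;0 0 0.13 0 48;0 0 0.13 0 46;0 0 0.13 0 44;0 0 0.13 0 42;0 0 0.13 0 40;0 0 0.13 0 40;0 0 0.13 0 40"

```text
time_s: 6.45
ee_pos: [0.4694, -0.2634, 0.0028]
eef_rot: [180.0, 0.0, 166.5]
wrist_force: [-1.6, 1.7, 5.7]
grip_width: 0.0429
gripper_force: 25.1
```

```bash
python3 - <<'E'
from h import *
save('wrist','w2.png'); s=get_state(); print(s['ee_pos'],s['grip_width'],s['wrist_force'])
E
```

```text
[ 0.46942916 -0.26338344  0.00279394] 0.04347245716661124 [-1.60618271  1.86013021  5.27738472]
```

View pics/w2.png

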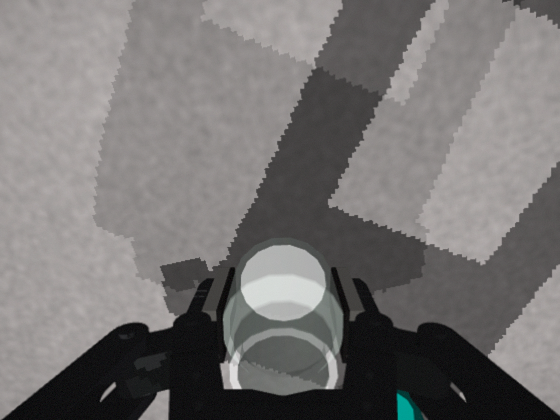

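Emit:
servo_tool:
  commands: "0 0 -0.3 0 40;0 0 -0.7 0 40;0 0 -1.1 0 40;0.1 0.5 -1.4 0 40;0.3 1.5 -1.4 0 40;0.5 2.7 -1.4 0 40;0.7 3.9 -1.4 0 40;0.9 5.1 -1.4 0 40;1.1 6.3 -1.4 0 40;1.3 7.5 -1.4 0 40;1.5 8.7 -1.4 0 40;1.7 9.7 -1.4 0 40;1.8 10.6 -1.4 0 40;1.95 11.3 -1.4 0 40;2 11.7 -1.4 0 40;2.03 11.74 -1.4 0 40;2.03 11.74 -1.4 0 40;2.03 11.74 -1.4 0 40"

```text
time_s: 8.3
ee_pos: [0.4924, 0.0923, 0.0445]
eef_rot: [-180.0, 0.0, 166.4]
wrist_force: [1.1, 0.0, -1.5]
grip_width: 0.0431
gripper_force: 26.0
```

```bash
python3 - <<'E'
from h import *
T=tool();np.save('T2.npy',T);a=save('wrist','w3.png'); s=get_state(); print(s['ee_pos'],s['grip_width'],s['wrist_force'])
E
```

```text
[0.49244895 0.0922679  0.04444622] 0.0428347786453506 [ 0.11409825  0.20988736 -1.73355696]
```

View pics/w3.png

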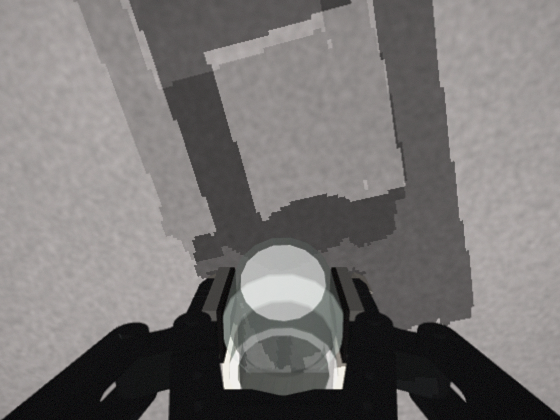

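Emit:
servo_tool:
  commands: "0 0 0.4 0 40;0 0 0.8 0 40;0 0 1.1 0 40;0 0 1.25 0 40;0 0 1.34 0 40;0 0 1.37 0 40;0 0 1.37 0 40;0 0 1.37 0 50;0 0 1.37 0 64;0 0 1.37 0 64;0 0 1.37 0 64"

```text
time_s: 9.45
ee_pos: [0.4927, 0.0933, 0.0036]
eef_rot: [180.0, 0.0, 166.5]
wrist_force: [0.1, -0.8, 0.9]
grip_width: 0.0636
gripper_force: 0.0
```

Emit:
servo_tool:
  commands: "0.2 0 -0.1 0 64;0.5 0 -0.2 0 64;0.9 0 -0.3 0 64;1.3 0 -0.4 0 64;1.7 0 -0.5 0 64;1.8 0 -0.55 0 40;1.8 0 -0.55 0 20;1.8 0 -0.55 0 20;1.8 0 -0.55 0 20;1.8 0 -0.55 0 20;1.8 0 -0.55 0 20;1.8 0 -0.55 0 20"

```text
time_s: 10.65
ee_pos: [0.4399, 0.1058, 0.0197]
eef_rot: [-180.0, -0.0, 166.5]
wrist_force: [-0.0, -0.2, -0.2]
grip_width: 0.0201
gripper_force: 0.0
```

```bash
python3 - <<'E'
from h import *
a=save('top','t3.png'); b=save('wrist','w4.png');s=get_state(); print(s['ee_pos'],s['grip_width'],s['wrist_force'])
o=np.hstack([cv2.resize(a[130:270,200:290],None,fx=4,fy=4,interpolation=2)[:420],cv2.resize(b,(440,330))[:0] if 0 else np.vstack([cv2.resize(b,(440,330)),np.zeros((90,440,3),np.uint8)])])
cv2.imwrite('pics/c3.png',o[:,:,::-1])
E
```

```text
[0.43993091 0.10580788 0.01971754] 0.020030565847728294 [-0.21906095 -0.16859534 -0.00433012]
```

View pics/c3.png

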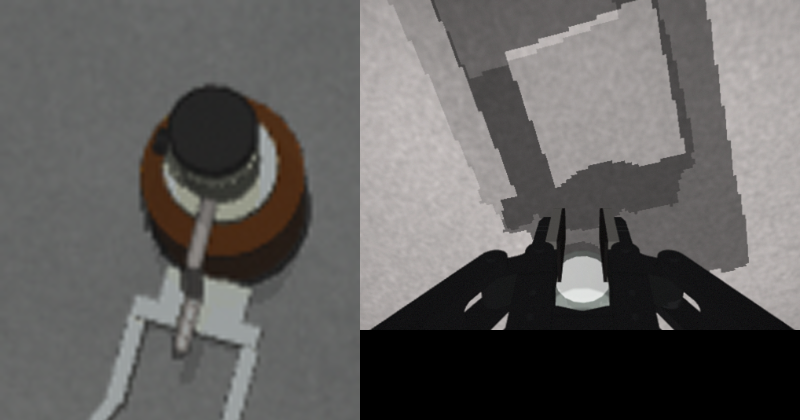

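Bottle stands behind/centred on the dock line with the fingers as a cradle behind it (seen at (582,285) in the right panel). Now push.

Emit:
servo_tool:
  commands: "-0.2 0 0 0 20;-0.4 0 0 0 20;-0.6 0 0 0 20;-0.75 0 0 0 20;-0.9 0 0 0 20;-1.05 0 0 0 20;-1.2 0 0 0 20;-1.35 0 0 0 20;-1.5 0 0 0 20;-1.65 0 0 0 20;-1.8 0 0 0 20;-1.95 0 0 0 20;-2.1 0 0 0 20;-2.25 0 0 0 20;-2.4 0 0 0 20;-2.5 0 0 0 20;-2.6 0 0 0 20;-2.6 0 0 0 20"

```text
time_s: 12.55
ee_pos: [0.5162, 0.0875, 0.0199]
eef_rot: [180.0, 0.0, 166.5]
wrist_force: [-0.7, -0.1, -0.6]
grip_width: 0.0201
gripper_force: 0.0
```

Emit:
servo_tool:
  commands: "-0.05 0 0 0 20;-0.1 0 0 0 20;-0.15 0 0 0 20;-0.2 0 0 0 20;-0.25 0 0 0 20;-0.25 0 0 0 20"

```text
time_s: 13.15
ee_pos: [0.5233, 0.0859, 0.0198]
eef_rot: [180.0, 0.0, 166.5]
wrist_force: [-0.3, 0.4, 0.3]
grip_width: 0.0196
gripper_force: 0.2
```

Continue in small steps until the back wall is felt.

Emit:
servo_tool:
  commands: "-0.03 0 0 0 20;-0.06 0 0 0 20;-0.09 0 0 0 20;-0.12 0 0 0 20;-0.12 0 0 0 20"

```text
time_s: 13.65
ee_pos: [0.5267, 0.085, 0.0198]
eef_rot: [180.0, 0.0, 166.5]
wrist_force: [-0.9, -0.5, 1.2]
grip_width: 0.0199
gripper_force: 0.4
```

```bash
python3 - <<'E'
from h import *
a=save('top','t4.png'); b=save('side','s4.png');s=get_state(); print(s['ee_pos'],s['wrist_force'])
o=np.hstack([cv2.resize(a[140:240,205:285],None,fx=5,fy=5,interpolation=2),cv2.resize(b[200:300,235:315],None,fx=5,fy=5,interpolation=2)])
cv2.imwrite('pics/c4.png',o[:,:,::-1])
E
```

```text
[0.52665672 0.08502259 0.01981829] [-0.47820282  1.10233023 -0.26662488]
```

View pics/c4.png

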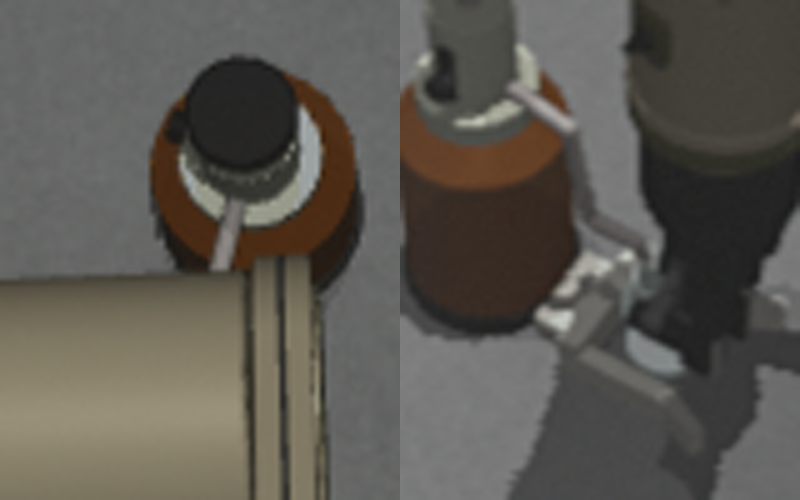

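The bottle is between the cheeks, nearly home under the spout; the gripper clears the spout. Push until the wall reacts.

Emit:
servo_tool:
  commands: "-0.03 0 0 0 20;-0.06 0 0 0 20;-0.06 0 0 0 20"

```text
time_s: 14.05
ee_pos: [0.5284, 0.0846, 0.0198]
eef_rot: [180.0, 0.0, 166.5]
wrist_force: [-0.8, 0.9, 0.9]
grip_width: 0.0202
gripper_force: 0.4
```

Emit:
servo_tool:
  commands: "-0.03 0 0 0 20;-0.06 0 0 0 20;-0.06 0 0 0 20"

```text
time_s: 14.35
ee_pos: [0.5302, 0.0842, 0.0198]
eef_rot: [180.0, 0.0, 166.5]
wrist_force: [-0.8, 0.1, -0.0]
grip_width: 0.0202
gripper_force: 0.4
```

Emit:
servo_tool:
  commands: "-0.03 0 0 0 20;-0.06 0 0 0 20;-0.06 0 0 0 20"

```text
time_s: 14.65
ee_pos: [0.5314, 0.0839, 0.0197]
eef_rot: [-180.0, -0.1, 166.5]
wrist_force: [-3.7, 0.4, 2.5]
grip_width: 0.0202
gripper_force: 2.1
```

Emit:
servo_tool:
  commands: "-0.03 0 0 0 20;-0.06 0 0 0 20;-0.06 0 0 0 20"

```text
time_s: 14.95
ee_pos: [0.5318, 0.0838, 0.0196]
eef_rot: [-180.0, -0.2, 166.5]
wrist_force: [-11.9, 3.0, 8.8]
grip_width: 0.0202
gripper_force: 5.9
```

Bottle is against the wall (12 N). Back off, then rise.

Emit:
servo_tool:
  commands: "0.1 0 0 0 20;0.3 0 0 0 20;0.7 0 0 0 20;1.3 0 0 0 20;2 0 0 0 20;2.6 0 0 0 20;2.6 0 -1 0 10;2.6 0 -2.2 0 0;2.6 0 -3.5 0 0;2.6 0 -5 0 0;2.6 0 -6.5 0 0;2.6 0 -8 0 0;2.6 0 -8.8 0 0;2.6 0 -8.8 0 0;2.6 0 -8.8 0 0"

```text
time_s: 16.45
ee_pos: [0.458, 0.1015, 0.2841]
eef_rot: [180.0, 0.1, 166.5]
wrist_force: [0.3, -0.4, 0.4]
grip_width: -0.0001
gripper_force: 0.0
```

```bash
python3 - <<'E'
from h import *
T=tool();np.save('T5.npy',T);a=save('top','t5.png'); b=save('wrist','w5.png');c=save('side','s5.png');s=get_state(); print(s['ee_pos'],s['wrist_force'],s['grip_width'])
A=cv2.resize(a[140:240,205:285],None,fx=5,fy=5,interpolation=2);B=cv2.resize(c[200:300,235:315],None,fx=5,fy=5,interpolation=2)
cv2.imwrite('pics/c5.png',np.hstack([A,B])[:,:,::-1])
d=T[:3,:3].T@(np.array([.655,.054,.236])-T[:3,3]);print(d/.03)
E
```

```text
[0.4568643  0.10148791 0.28186463] [ 0.02592076  0.67245382 -1.16167589] 4.862919722774146e-06
[-6.75127443 -0.00699627  1.61383163]
```

View pics/c5.png

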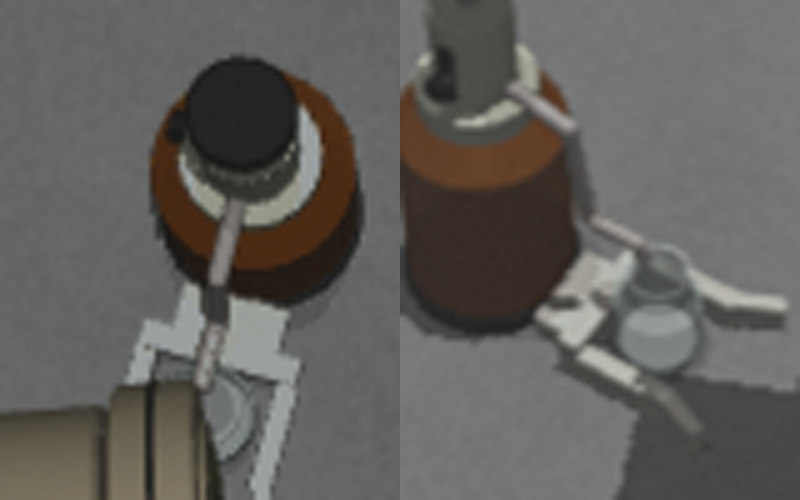

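The bottle stands upright in the dock (right panel ~(657,310)), touching the back wall, spout over its mouth. Now go over the plunger.

Emit:
servo_tool:
  commands: "-1 0 0 0 0;-2 0 0 0 0;-3.2 0 0 0 0;-4.4 0 0 0 0;-5.4 0 0 0 0;-6.2 0 0 0 0;-6.6 0 0 0 0;-6.75 0 0 0 0;-6.75 0 0.5 0 0;-6.75 0 1 0 0;-6.75 0 1.2 0 0;-6.75 0 1.2 0 0;-6.75 0 1.2 0 0;-6.75 0 1.2 0 0"

```text
time_s: 18.0
ee_pos: [0.6548, 0.0544, 0.2488]
eef_rot: [180.0, 0.1, 166.5]
wrist_force: [0.9, 0.2, 0.4]
grip_width: -0.0
gripper_force: 0.0
```

Emit:
servo_tool:
  commands: "0 0 0.1 0 0;0 0 0.2 0 0;0 0 0.3 0 0;0 0 0.4 0 0;0 0 0.5 0 0;0 0 0.6 0 0;0 0 0.6 0 0"

```text
time_s: 18.7
ee_pos: [0.6546, 0.0543, 0.2297]
eef_rot: [180.0, 0.0, 166.5]
wrist_force: [-0.7, 0.4, 3.2]
grip_width: -0.0002
gripper_force: 1.9
```

Emit:
servo_tool:
  commands: "0 0 0.05 0 0;0 0 0.1 0 0;0 0 0.13 0 0;0 0 0.13 0 0"

```text
time_s: 19.1
ee_pos: [0.6546, 0.0543, 0.2261]
eef_rot: [180.0, 0.0, 166.5]
wrist_force: [-2.0, 0.4, 4.4]
grip_width: -0.0
gripper_force: 2.2
```

Emit:
servo_tool:
  commands: "0 0 0.03 0 0;0 0 0.06 0 0;0 0 0.06 0 0"

```text
time_s: 19.4
ee_pos: [0.6546, 0.0543, 0.2243]
eef_rot: [180.0, 0.0, 166.5]
wrist_force: [-1.4, -0.2, 4.3]
grip_width: -0.0001
gripper_force: 2.4
```

Emit:
servo_tool:
  commands: "0 0 0.03 0 0;0 0 0.05 0 0;0 0 0.05 0 0"

```text
time_s: 19.7
ee_pos: [0.6546, 0.0543, 0.2229]
eef_rot: [180.0, 0.0, 166.5]
wrist_force: [-2.7, -1.0, 4.8]
grip_width: -0.0001
gripper_force: 2.5
```

Emit:
servo_tool:
  commands: "0 0 0.03 0 0;0 0 0.03 0 0"

```text
time_s: 19.9
ee_pos: [0.6546, 0.0543, 0.222]
eef_rot: [180.0, 0.0, 166.5]
wrist_force: [-1.3, -0.4, 5.0]
grip_width: 0.0001
gripper_force: 2.5
```

Emit:
servo_tool:
  commands: "0 0 0.02 0 0;0 0 0.02 0 0"

```text
time_s: 20.1
ee_pos: [0.6546, 0.0543, 0.2215]
eef_rot: [180.0, 0.0, 166.5]
wrist_force: [-2.4, -0.0, 5.3]
grip_width: -0.0
gripper_force: 2.7
```

Emit:
servo_tool:
  commands: "0 0 0.03 0 0;0 0 0.03 0 0"

```text
time_s: 20.3
ee_pos: [0.6546, 0.0543, 0.2205]
eef_rot: [180.0, 0.0, 166.5]
wrist_force: [-1.6, 0.1, 5.4]
grip_width: 0.0004
gripper_force: 2.6
```

Emit:
servo_tool:
  commands: "0 0 0.02 0 0;0 0 0.02 0 0"

```text
time_s: 20.5
ee_pos: [0.6546, 0.0543, 0.22]
eef_rot: [180.0, 0.0, 166.5]
wrist_force: [-2.4, -0.2, 6.1]
grip_width: 0.0001
gripper_force: 2.8
```

Emit:
servo_tool:
  commands: "0 0 0.03 0 0;0 0 0.03 0 0"

```text
time_s: 20.7
ee_pos: [0.6547, 0.0543, 0.2191]
eef_rot: [180.0, 0.0, 166.5]
wrist_force: [-3.3, -0.1, 6.0]
grip_width: -0.0002
gripper_force: 2.8
```

Emit:
servo_tool:
  commands: "0 0 0.02 0 0;0 0 0.02 0 0"

```text
time_s: 20.9
ee_pos: [0.6546, 0.0543, 0.2185]
eef_rot: [180.0, 0.0, 166.5]
wrist_force: [-2.4, -1.1, 6.0]
grip_width: 0.0
gripper_force: 2.9
```

Emit:
servo_tool:
  commands: "0 0 0.03 0 0;0 0 0.03 0 0"

```text
time_s: 21.1
ee_pos: [0.6547, 0.0543, 0.2185]
eef_rot: [180.0, 0.0, 166.5]
wrist_force: [-4.7, -0.0, 9.6]
grip_width: 0.0002
gripper_force: 4.9
```

Emit:
servo_tool:
  commands: "0 0 0.02 0 0;0 0 0.02 0 0"

```text
time_s: 21.3
ee_pos: [0.6547, 0.0543, 0.2185]
eef_rot: [180.0, 0.1, 166.5]
wrist_force: [-6.4, -0.4, 11.7]
grip_width: 0.0002
gripper_force: 6.3
```

Stop met at ~17.5 mm. A little firmer, hold, and then release.

Emit:
servo_tool:
  commands: "0 0 0.025 0 0;0 0 0.025 0 0;0 0 0.025 0 0"

```text
time_s: 21.6
ee_pos: [0.6548, 0.0543, 0.2185]
eef_rot: [180.0, 0.1, 166.5]
wrist_force: [-8.6, -0.0, 16.0]
grip_width: 0.0003
gripper_force: 8.0
```

Emit:
servo_tool:
  commands: "0 0 0 0 0;0 0 0 0 0;0 0 0 0 0;0 0 0 0 0;0 0 0 0 0;0 0 0 0 0;0 0 0 0 0;0 0 0 0 0"

```text
time_s: 22.4
ee_pos: [0.6547, 0.0543, 0.2184]
eef_rot: [180.0, 0.1, 166.5]
wrist_force: [-8.8, 0.2, 16.1]
grip_width: -0.0004
gripper_force: 8.0
```

Emit:
servo_tool:
  commands: "0 0 -0.1 0 0;0 0 -0.2 0 0;0 0 -0.3 0 0;0 0 -0.4 0 0;0 0 -0.5 0 0;0 0 -0.6 0 0;0 0 -0.7 0 0;0 0 -0.9 0 0;0 0 -1.2 0 0;0 0 -1.7 0 0;0 0 -2.2 0 0;0 0 -2.7 0 0;2 0 -2.7 0 0;4 0 -2.7 0 0;6 0 -2.7 0 0;7.5 0 -2.7 0 0;9 0 -2.7 0 0;9 0 -2.7 0 0;9 0 -2.7 0 0;9 0 -2.7 0 0"

```text
time_s: 24.4
ee_pos: [0.3925, 0.1175, 0.2984]
eef_rot: [179.9, 0.2, 166.5]
wrist_force: [0.8, 0.2, -0.6]
grip_width: -0.0001
gripper_force: 0.0
```

```bash
python3 - <<'E'
from h import *
a=save('top','t6.png'); c=save('side','s6.png');s=get_state(); print(s['ee_pos'],s['wrist_force'])
A=cv2.resize(a[140:240,205:285],None,fx=5,fy=5,interpolation=2);B=cv2.resize(c[175:300,225:325],None,fx=4,fy=4,interpolation=2)
cv2.imwrite('pics/c6.png',np.hstack([A,B])[:,:,::-1])
E
```

```text
[0.39286608 0.11719283 0.29759386] [-0.8379645  -0.14973153  0.38419662]
```

View pics/c6.png

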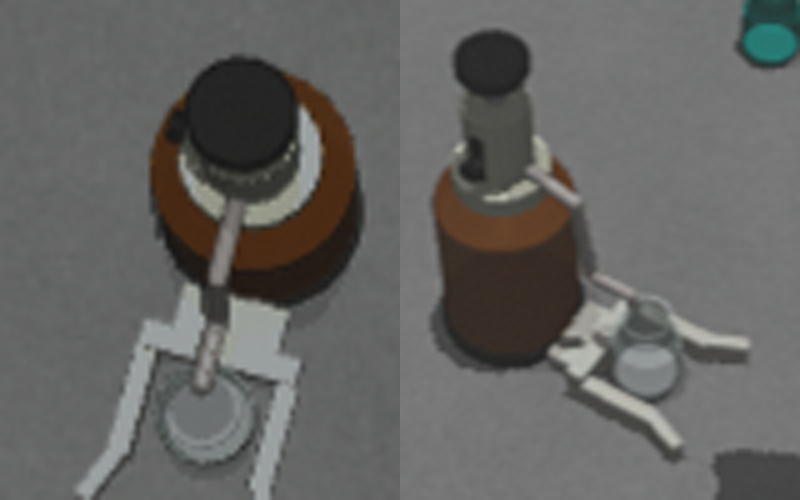

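```bash
python3 - <<'E'
from h import *
for z in (0,.02,.038):
    p=onz('top',205+208/5,140+418/5,z);d=p[:2]-[.655,.054];r=np.radians(-13.5);print(p,d@[np.cos(r),np.sin(r)],d@[-np.sin(r),np.cos(r)])
E
```

```text
[0.558  0.0767 0.    ] -0.09961909203810365 -0.0005714031009955537
[0.5564 0.0756 0.02  ] -0.10091809401049848 -0.002014522595602463
[0.5549 0.0746 0.038 ] -0.10214320352723914 -0.0033370605617840114
```

Home within measurement error (100–101 mm from the axis), the plunger is back up, and the arm is clear.

```bash
python3 -c "
from rig import *
print(hand_in())"
```

```text
the job is handed in; nothing more can be done
None
```

The job is handed in at about 24 s: the bottle is fully home in the dock. The plunger was held about a second on its stop at about 9 N beyond the spring and is back up, and the capped bottle, beaker and cap were left alone.

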